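Stow the microscope eyepieces in the purged dry box

TASK

Put the microscope eyepieces away in the dry box: press the locked lid's tab to release it, stand every eyepiece on the bench upright, eyecup down, in a foam pocket of its own, then swing the lid down and press it until its push-push catch locks again. Only then open the nitrogen purge valve: crank its handwheel anticlockwise (seen from above) until you feel the stop, then back it off a quarter turn. Leave the other things on the bench where they are.

Things in the scene. Friction and masses are not known exactly. Their poses are not given: they have to be found in the camera images.
- drybox: Fixed dry box: mint base 130 x 270 mm, 34 mm high, clear lid framed in blue (flat top at 80 mm when shut). Origin: centre of its underside; x towards its hinge side, y along its length, z up. Four 50 x 50 mm foam pockets in a row along y, floor at z = 8 mm, foam top at 28 mm. Mint catch housing in front of the base: x -95 to -65 mm, 64 mm wide, 30 mm high.
- lid (a joint): Lid angle (rad). 0: shut, held by the push-push catch; 1.75: fully open, where a damped spring takes it in about 2 s. Pressing the tab 6 mm below its locked height (-0.04; stop at -0.05) and letting go switches the catch: a locked lid springs open. To lock, bring the lid down against its spring (some 2 N at the tab), press to the stop, let go: it stays at 0. One more press would release it.
- lid_tab (a point): Centre of the top face of the blue press tab: plate 32 (x) x 60 (y) x 6 mm at the middle of the lid's front edge. Axes turn with the lid: x towards the hinge, z out of the top face; shut, they match the box's. The lid's front wall, 34 mm high, stands 14 mm off towards +x. Lid open: the tab points up, top face away from the robot; a finger fits behind it, above that wall, to draw the lid over.
- lid_hinge (a point): Middle of the lid's hinge axis, which is parallel to the box's y: 68 mm from the box's centre towards +x, 40 mm above the bench. The point lid_tab turns about it: 147 mm along the lid towards -x and 6 mm to the lid's top side. Its axes are the box's.
- pocket1 (a point): Centre of the floor of foam pocket 1 (50 x 50 mm, 20 mm deep); pockets are 62 mm apart, pocket 1 at the box's -y end. Axes as of the dry box.
- pocket2 (a point): Centre of the floor of foam pocket 2 (50 x 50 mm, 20 mm deep); pockets are 62 mm apart, pocket 1 at the box's -y end. Axes as of the dry box.
- pocket3 (a point): Centre of the floor of foam pocket 3 (50 x 50 mm, 20 mm deep); pockets are 62 mm apart, pocket 1 at the box's -y end. Axes as of the dry box.
- pocket4 (a point): Centre of the floor of foam pocket 4 (50 x 50 mm, 20 mm deep); pockets are 62 mm apart, pocket 1 at the box's -y end. Axes as of the dry box.
- eyepiece1: Microscope eyepiece 1, if there is one (two to four are on the bench): black rubber eyecup 42 mm across and 18 mm high below, a yellow ring on it, black collar 36 mm across up to 26 mm, bright steel tube 30 mm across from 26 to 56 mm. About 100 g. Origin: centre of the eyecup's underside, z up along its axis. Grip it by the steel tube.
- eyepiece2: Microscope eyepiece 2, if there is one (two to four are on the bench): black rubber eyecup 42 mm across and 18 mm high below, a yellow ring on it, black collar 36 mm across up to 26 mm, bright steel tube 30 mm across from 26 to 56 mm. About 100 g. Origin: centre of the eyecup's underside, z up along its axis. Grip it by the steel tube.
- eyepiece3: Microscope eyepiece 3, if there is one (two to four are on the bench): black rubber eyecup 42 mm across and 18 mm high below, a yellow ring on it, black collar 36 mm across up to 26 mm, bright steel tube 30 mm across from 26 to 56 mm. About 100 g. Origin: centre of the eyecup's underside, z up along its axis. Grip it by the steel tube.
- eyepiece4: Microscope eyepiece 4, if there is one (two to four are on the bench): black rubber eyecup 42 mm across and 18 mm high below, a yellow ring on it, black collar 36 mm across up to 26 mm, bright steel tube 30 mm across from 26 to 56 mm. About 100 g. Origin: centre of the eyecup's underside, z up along its axis. Grip it by the steel tube.
- valve: Purge valve, fixed: cream and brass bench turret with a pipe on its +x side (70 mm across at the foot). Origin: centre of its foot, on the wheel's vertical axis. The blue handwheel on top is 112 mm across, its rim 90 to 102 mm above the bench.
- wheel (a joint): Turn of the handwheel (rad), growing anticlockwise seen from above, which opens the valve. 0: shut; 21.99 (three and a half turns from shut): the stop, fully open. Stays where it is left; turning takes about 0.06 N m.
- crank_knob (a point): Middle of the revolving steel crank knob on the wheel's rim: upright cylinder 20 mm across, 34 mm high, its middle 122 mm above the bench (top at 139 mm), its axis 50 mm from the wheel's axis. It spins freely on its own axis, so it can be gripped and led round in a circle.
- oil_bottle: Bystander: small amber oil bottle, 26 mm across, 58 mm high. Origin under its centre.
- slide_box: Bystander: closed orange slide box with yellow lid, 98 x 86 mm, 33 mm high. Origin under its centre.
- petri_dishes: Bystander: two stacked glass petri dishes, 92 mm across, 33 mm high. Origin under their centre.
- air_blower: Bystander: red rubber air blower standing, 52 mm across, 100 mm high. Origin under its centre.
- beaker: Bystander: glass beaker, 68 mm across, 85 mm high. Origin under its centre.
- graticule_case: Bystander: small flat blue graticule case, 85 x 40 mm, 18 mm high. Origin under its centre.
- wash_bottle: Bystander: white wash bottle with blue cap, 60 mm across, 150 mm high. Origin under its centre.
Not all that is in view belongs to the job. Leave any pink or turquoise look-alike of the eyepiece2 alone.

How it is judged:
By the outcome, as a careful person would: the job done as asked, in the order asked, and still so for the second after the job is handed in, with the robot touching nothing.
Of eyepiece1, eyepiece2, eyepiece3, eyepiece4 only 2 to 4 are there at a start; the rules pass over those that are not, and their reading is None.
At some moment in a run one of eyepiece1, eyepiece2, eyepiece3, eyepiece4 may be knocked a few centimetres aside while the robot is not near it.
Once in a run the grip may slacken for a moment while it holds something.
It also fails if it takes over 210 s, if anything falls off the work surface, if the arm or the gripper's body presses on something with over 40 N, if the wrist force passes 120 N, or if a joint passes its speed limit or range.

ROBOT

A 6-joint arm with a two-finger parallel gripper is mounted at the origin on the work surface. World frame = base frame: x ahead of the robot, y to its left, z up, the work surface at z = 0. Lengths are in m, angles in rad, forces in N, time in s.
With the tool pointing down it reaches from about 0.375 to 0.9 m from the base axis. Payload 3.1 kg.
Tool frame: the origin (TCP) lies midway between the tips of the shut fingers; the grasp point (between the pads) lies 19 mm behind it; x points along the fingers, y is the direction in which the jaws open and shut, and the axes are right-handed (so a half turn about x gives the same grasp; the last joint's range is limited). The gripper opens to 87 mm and grips with 3 to 60 N. Pads are 19 mm wide; open, the fingers measure 117 mm over their backs; the gripper's body (75 mm by 190 mm) begins 51 mm behind the grasp point.
Start: joints at [1.048, 0.527, 1.433, -0, 1.181, -0.178], TCP at [0.211, 0.588, 0.223] pointing down, gripper open.
Joint ranges: [-3.08, 3.08], [-0.75, 2.2], [0.22, 2.44], [-1.43, 4.57], [0, 2.65], [-2.85, 2.85]. Speed limits (rad/s): [2.79, 2.79, 3.14, 3.14, 3.14, 3.14].

INTERFACE

Orientations are given as a unit quaternion [x, y, z, w].
In Python, from rig import get_obs, imaging, robot gives the robot as it stands.
- The arm moves only by the shell command python3 -m inch 'ROWS' [FORCE]. ROWS is JSON, a list of rows, each a list of 3 entries, a list of its own where there are three numbers: the finger opening in mm, from 0 to 87, then the shift along the tool's x, y, z in mm, then the turn, a rotation vector about the tool's x, y, z in degrees. In form: [[grip, [dx, dy, dz], [wx, wy, wz]], ...]. A call has 1 to 12 rows; each row shifts and turns the pose as measured when the row begins, along the tool's axes as they then stand; what a row does not reach is not made up. A row lasts 1/8 s, in which the tool goes at most 62.5 mm and 10.7 degrees, less where a joint would pass 70% of its speed; a pose out of reach is approached as far as the arm can. A call with a gripper value outside its range is refused whole. The fingers move at their own pace and stop on an object; FORCE is the grip in N (left out, the last holds). Time passes only in rows, so rows that do not move let the fingers close. It gives the time, the measured TCP pose, the force and the opening at its end, in the units of the state.
- get_obs(): the state, without advancing time (a new reading comes with each control period).
- imaging.camera(name): name is "scene" or "top" or "wrist"; returns the picture (384x512x3 uint8, red, green, blue); there is no depth.
- imaging.camera_params(name): a dict with "camera_matrix" (3x3 intrinsics, pixels), "xyz" and "rotation" of the camera in the world. Camera axes: x right, y down, z forward; pixel columns grow to the right and rows downward; lengths in m; the calibration is good to about 2 mm. The wrist camera is an equidistant fisheye: a pixel r from the principal point sees the ray r / f radians off the axis. A picture is of the moment at which its call begins: read the wrist's pose just before it. camera_params takes no time and is no camera call; for the wrist camera it gives the pose at the moment of the call.
- robot.hand_in(): hands the job in, once; it reports no verdict.
Trained networks look in the newest picture that a camera, given by its name, has taken for a name from the list of things; names that differ only in an ending like _2 or _b are one class to them, and where a whole thing is asked for, a point or a joint stands for the part that bears it (a point fixed in the world has none). Each returns a list of dicts, best first, with "confidence" (0 to 1); they miss things now and then, are a little off and sometimes report something else, mostly with a low value. They report only what shows in the picture. A call takes as long as a camera call. They do not tell look-alikes from the thing itself.
- imaging.cut_out(camera, target): "pixels" (384x512 bool, what is visible of it) and "box" ([centre column, centre row, width, height] in pixels, round what is visible of it).
- imaging.tip_of(camera, target): "pixel" ([column, row] in pixels: a listed point, or the origin of a listed thing).
The state is a dict: "time": time; "q": joint angles; "joint_velocities": joint speeds; "joint_torque": joint torques, N m; "position": TCP position; "tool_rot": TCP orientation; "ft_force": force on the tool from outside, world axes, zero at the start; "moment": the same for the moment, N m; "grip_width": finger opening in m.
Only numpy, scipy, OpenCV 4.12 (cv2) and the standard library are available. Lean on these libraries where they do the work, as an engineer would, in place of code of your own. Each camera call takes 0.05 s, during which the arm holds its last target. There are 200 camera calls.

## Working session

There is one attempt and no reset: what is moved stays moved. The work goes in short steps, Python scripts to look and compute and a shell command to move; the robot and the scene stay as the last step left them, time stands still between calls to the robot, and variables do not carry over. Pictures are saved under pics/ and viewed, about 12 in all and at most 16, crops included, and the job is handed in when it is done.

```bash
ls; mkdir -p pics
cat > h.py <<'E'
import numpy as np, cv2
from rig import get_obs, imaging, robot
from scipy.spatial.transform import Rotation as R
def snap(n,f=None):
    im=imaging.camera(n)
    if f: cv2.imwrite('pics/'+f,im[:,:,::-1])
    return im
def Rm(p):
    r=np.array(p['rotation'],float)
    return r if r.shape==(3,3) else R.from_quat(r).as_matrix()
def ray(n,px,p=None):
    p=p or imaging.camera_params(n);K=np.array(p['camera_matrix']);a=(px[0]-K[0,2])/K[0,0];b=(px[1]-K[1,2])/K[1,1]
    if n=='wrist':
        t=np.hypot(a,b);s=np.sinc(t/np.pi);d=np.array([a*s,b*s,np.cos(t)])
    else: d=np.array([a,b,1.])
    return np.array(p['xyz'],float),Rm(p)@d
def atz(n,px,z,p=None):
    o,d=ray(n,px,p);return o+d*(z-o[2])/d[2]
def proj(n,X,p=None):
    p=p or imaging.camera_params(n);K=np.array(p['camera_matrix']);c=Rm(p).T@(np.array(X)-np.array(p['xyz']))
    if n=='wrist':
        t=np.arctan2(np.hypot(c[0],c[1]),c[2]);u=c[:2]/np.hypot(c[0],c[1])*t
    else:u=c[:2]/c[2]
    return u*[K[0,0],K[1,1]]+K[:2,2]
def tool(target):
    """world vector from TCP to target, in tool axes mm"""
    o=get_obs();return R.from_quat(o['tool_rot']).as_matrix().T@(np.array(target)-o['position'])*1000
E
python3 - <<'E'
from h import *
np.set_printoptions(precision=3,suppress=True)
s=snap('scene','s1.png');t=snap('top','t1.png')
for n in('scene','top'):
    p=imaging.camera_params(n);print(n,p)
o=get_obs();print(o['position'],o['tool_rot'],R.from_quat(o['tool_rot']).as_matrix())
for n in 'drybox lid_tab lid_hinge pocket1 pocket4 eyepiece1 valve crank_knob'.split():
  for c in('scene','top'):
    print(n,c,[(np.round(d['pixel']),round(d['confidence'],2)) for d in imaging.tip_of(c,n)][:8])
E
```

```text
pics
scene {'camera_matrix': array([[450.312,   0.   , 250.624],
       [  0.   , 450.312, 196.751],
       [  0.   ,   0.   ,   1.   ]]), 'xyz': array([ 1.323, -0.153,  0.92 ]), 'rotation': array([ 0.714,  0.587, -0.243, -0.295])}
top {'camera_matrix': array([[422.257,   0.   , 253.575],
       [  0.   , 422.257, 198.32 ],
       [  0.   ,   0.   ,   1.   ]]), 'xyz': array([0.426, 0.037, 1.284]), 'rotation': array([-0.703,  0.71 , -0.04 ,  0.03 ])}
[0.211 0.588 0.222] [ 0.121  0.697 -0.122  0.696] [[-0.001  0.338  0.941]
 [-0.002  0.941 -0.338]
 [-1.    -0.002 -0.   ]]
drybox scene [(array([319., 221.]), 0.6)]
drybox top [(array([198., 197.]), 0.63), (array([392., 219.]), 0.45)]
lid_tab scene [(array([312., 190.]), 0.92)]
lid_tab top [(array([200., 223.]), 0.64)]
lid_hinge scene [(array([336., 231.]), 0.67), (array([200., 205.]), 0.28), (array([240., 238.]), 0.22)]
lid_hinge top [(array([190., 172.]), 0.83)]
pocket1 scene [(array([290., 228.]), 0.73)]
pocket1 top [(array([222., 194.]), 0.92)]
pocket4 scene [(array([290., 228.]), 0.73)]
pocket4 top [(array([222., 194.]), 0.92)]
eyepiece1 scene [(array([241., 239.]), 0.75), (array([194., 229.]), 0.73), (array([243., 206.]), 0.67), (array([201., 204.]), 0.61), (array([193., 183.]), 0.58), (array([228., 185.]), 0.57)]
eyepiece1 top [(array([201., 262.]), 0.7), (array([268., 192.]), 0.68), (array([312., 210.]), 0.62), (array([331., 225.]), 0.57), (array([261., 232.]), 0.54), (array([273., 258.]), 0.47), (array([298., 239.]), 0.43), (array([306., 276.]), 0.43)]
valve scene [(array([108., 247.]), 0.86), (array([240., 240.]), 0.5)]
valve top []
crank_knob scene [(array([107., 204.]), 0.58), (array([108., 249.]), 0.52)]
crank_knob top [(array([392., 218.]), 0.4)]
```

Run:
```python
import cv2
a=cv2.imread('pics/s1.png');b=cv2.imread('pics/t1.png')
cv2.imwrite('pics/s1c.png',cv2.resize(a[110:320,40:400],(800,467),interpolation=cv2.INTER_CUBIC))
cv2.imwrite('pics/t1c.png',cv2.resize(b[110:320,120:460],(800,494),interpolation=cv2.INTER_CUBIC))
```

```text
(no output)
```

View pics/s1c.png

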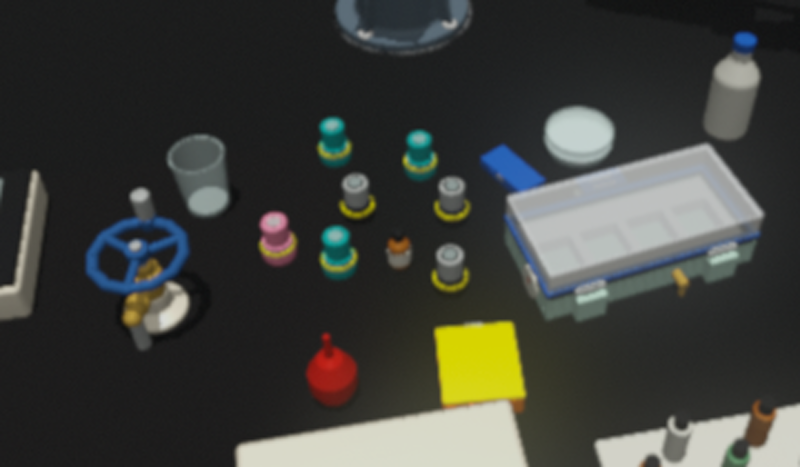

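View pics/t1c.png

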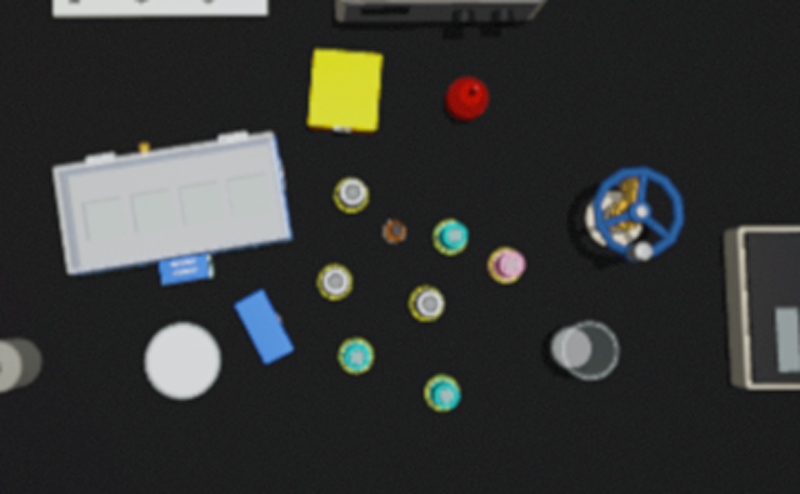

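The pictures show the box at top-left in the top view, with its lid shut and the blue tab at full-frame px (199,224). The valve is at the right, about (392,200). Candidates in the top view:

| Item | Pixels (full frame) |
|---|---|
| Steel eyepieces, the real ones | A (270,192), B (262,229), C (301,239) |
| Turquoise look-alikes | (312,210), (271,261), (308,277) |
| Pink look-alike | (335,223) |

I choose the three with grey tubes.

```bash
cat >> h.py <<'E'
np.set_printoptions(precision=3,suppress=True)
E
python3 - <<'E'
from h import *
from scipy.optimize import least_squares
pts={'lid_tab':[-.079,0,.046],'lid_hinge':[.068,0,.040]}
obs=[('lid_tab','top',(199.5,223.5)),('lid_hinge','top',(190,172)),('lid_tab','scene',(312,190)),('lid_hinge','scene',(336,231))]
P={c:imaging.camera_params(c) for c in('top','scene')}
def W(v,X):
    c,s=np.cos(v[2]),np.sin(v[2]);return [v[0]+c*X[0]-s*X[1],v[1]+s*X[0]+c*X[1],X[2]]
f=lambda v:np.concatenate([proj(c,W(v,pts[n]),P[c])-p for n,c,p in obs])
r=least_squares(f,[.45,.2,0]);print(r.x,f(r.x).round(1))
v=r.x
for k in [[-.079,0,.046],[-.065,.135,.08],[-.065,-.135,.08],[.065,.135,.08],[.065,-.135,.08]]:
    q=proj('top',W(v,k),P['top']);print(k,W(v,k),q,(q-[120,110])*2.353, (proj('scene',W(v,k),P['scene'])-[40,110])*2.222)
for c in('top','scene'):
  for n in('eyepiece1','crank_knob','wheel','valve'):
    imaging.camera  # newest picture
    for d in imaging.cut_out(c,n): print(c,n,np.round(d['box']),round(d['confidence'],2))
print('tops z56')
for c in [(352,191),(335,281),(429,303)]: print(atz('top',(c[0]/2.353+120,c[1]/2.353+110),.056,P['top']))
for c in [(356,183),(452,185),(450,254)]: print(atz('scene',(c[0]/2.222+40,c[1]/2.222+110),.056,P['scene']))
print('knob',atz('top',(643/2.353+120,250/2.353+110),.139),atz('scene',(141/2.222+40,195/2.222+110),.139))
print('hub',atz('top',(642/2.353+120,212/2.353+110),.102),atz('scene',(137/2.222+40,247/2.222+110),.102))
for n,z,c in [('oil',.058,(394,229)),('tq1',.056,(453,233)),('pink',.056,(509,263)),('tq2',.056,(356,356)),('tq3',.056,(445,395)),('petri',.033,(183,361)),('grat',.018,(264,327)),('beaker',.085,(575,350))]: print(n,atz('top',(c[0]/2.353+120,c[1]/2.353+110),z))
E
```

```text
[0.557 0.196 0.163] [-1.5 -1.3  0.3  1.6 -1.   1.4 -0.1 -0.4]
[-0.079, 0, 0.046] [np.float64(0.47906070910999915), np.float64(0.18294719917212623), 0.046] [197.955 222.238] [183.428 264.096] [602.157 180.81 ]
[-0.065, 0.135, 0.08] [np.float64(0.4709803209103163), np.float64(0.318430435502465), 0.08] [148.728 225.073] [ 67.597 270.767] [707.375 142.19 ]
[-0.065, -0.135, 0.08] [np.float64(0.5147703856846022), np.float64(0.052005154744306004), 0.08] [242.475 208.768] [288.184 232.401] [506.815 196.021]
[0.065, 0.135, 0.08] [np.float64(0.5992591597938743), np.float64(0.33951454076415827), 0.08] [141.959 180.359] [ 51.67  165.556] [764.16  212.622]
[0.065, -0.135, 0.08] [np.float64(0.6430492245681603), np.float64(0.07308926000599925), 0.08] [234.807 164.513] [270.14 128.27] [551.309 274.943]
top eyepiece1 [335. 226.  16.  16.] 0.73
top eyepiece1 [268. 193.  16.  13.] 0.71
top eyepiece1 [314. 212.  14.  15.] 0.71
top eyepiece1 [300. 239.  17.  16.] 0.7
top eyepiece1 [260. 231.  16.  17.] 0.65
top eyepiece1 [274. 263.  11.  11.] 0.6
top eyepiece1 [121. 265.  26.  25.] 0.35
top crank_knob [3
[... 361 characters left out ...]
ece1 [247. 199.  17.  23.] 0.48
scene eyepiece1 [226. 180.  15.  21.] 0.47
scene crank_knob [103. 202.   8.  11.] 0.56
scene wheel [102. 219.  49.  48.] 0.77
scene valve [100. 229.  42.  73.] 0.62
scene valve [325. 216. 118.  80.] 0.36
tops z56
[ 0.567 -0.028  0.056]
[ 0.456 -0.005  0.056]
[ 0.428 -0.12   0.056]
[ 0.434 -0.119  0.056]
[ 0.46  -0.004  0.056]
[ 0.571 -0.027  0.056]
knob [ 0.486 -0.359  0.139] [ 0.492 -0.357  0.139]
hub [ 0.534 -0.373  0.102] [ 0.534 -0.368  0.102]
oil [ 0.519 -0.079  0.058]
tq1 [ 0.514 -0.152  0.056]
pink [ 0.476 -0.221  0.056]
tq2 [ 0.364 -0.029  0.056]
tq3 [ 0.316 -0.138  0.056]
petri [0.359 0.185 0.033]
grat [0.4   0.084 0.018]
beaker [ 0.37  -0.291  0.085]
```

```bash
python3 -m inch '[[0,[0,0,0],[-9.7,0,0]],[0,[0,0,0],[-9.7,0,0]],[0,[0,0,0],[-9.7,0,0]],[0,[0,-45,19],[0,0,0]],[0,[0,-45,19],[0,0,0]],[0,[0,-45,19],[0,0,0]],[0,[0,-45,19],[0,0,0]],[0,[0,-45,19],[0,0,0]],[0,[0,-45,19],[0,0,0]],[0,[0,-45,19],[0,0,0]],[0,[0,-45,19],[0,0,0]],[0,[0,0,0],[0,0,0]]]' 20
python3 - <<'E'
from h import *
print(R.from_quat(get_obs()['tool_rot']).as_matrix())
print(tool([.471,.18,.047]))
p=imaging.camera_params('wrist');snap('wrist','w1.png')
print(p)
for n in('lid_tab','lid_hinge'):
  for d in imaging.tip_of('wrist',n): print(n,d,atz('wrist',d['pixel'],.046,p))
print('proj',proj('wrist',[.475,.181,.046],p))
E
```

```text
time: 2.8
position: [0.4344, 0.2543, 0.2237]
tool_rot: [-0.063, 0.701, 0.066, 0.707]
ft_force: [-0.2, 0.7, -0.5]
grip_width: 0.0006
[[ 0.007 -0.182  0.983]
 [ 0.005  0.983  0.182]
 [-1.     0.004  0.008]]
[176.558 -80.396  20.972]
{'camera_matrix': array([[297.319,   0.   , 254.188],
       [  0.   , 297.319, 192.726],
       [  0.   ,   0.   ,   1.   ]]), 'xyz': array([0.366, 0.24 , 0.383]), 'rotation': array([0.634, 0.762, 0.101, 0.082])}
lid_tab {'pixel': [187.4, 198.0], 'confidence': 0.9} [0.476 0.179 0.046]
proj [188.749 197.729]
```

View pics/w1.png

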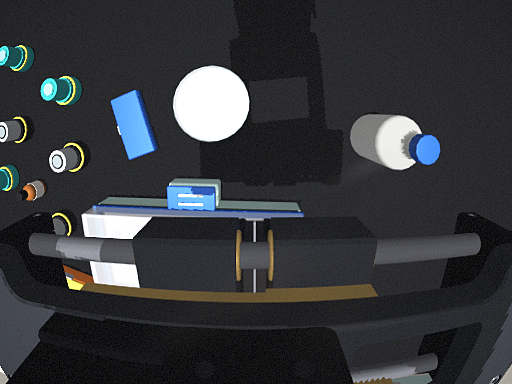

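The wrist view shows the blue tab at (190,195), which agrees with the estimate of (0.476, 0.180).

```bash
python3 -m inch '[[0,[0,-40,11],[0,0,0]],[0,[0,-40,11],[0,0,0]],[0,[50,0,0],[0,0,0]],[0,[50,0,0],[0,0,0]],[0,[50,0,0],[0,0,0]],[0,[16,0,0],[0,0,0]],[0,[0,0,0],[0,0,0]]]'
python3 -c "
from h import *
print(tool([.472,.18,.046]),get_obs()['ft_force'])"
```

```text
time: 3.82
position: [0.4688, 0.1931, 0.0545]
tool_rot: [-0.07, 0.699, 0.075, 0.708]
ft_force: [-0.2, -0.7, 0.1]
grip_width: 0.0008
[  8.408 -13.574   0.352] [-0.172 -0.749  0.142]
```

```bash
python3 -m inch '[[0,[0,-14,0],[0,0,0]],[0,[5,0,0],[0,0,0]],[0,[4,0,0],[0,0,0]],[0,[4,0,0],[0,0,0]],[0,[4,0,0],[0,0,0]],[0,[2,0,0],[0,0,0]]]'
```

```text
time: 4.58
position: [0.4734, 0.1803, 0.0407]
tool_rot: [-0.071, 0.696, 0.077, 0.71]
ft_force: [-5.0, -1.1, 22.8]
grip_width: 0.0003
```

```bash
python3 -m inch '[[0,[2.5,0,0],[0,0,0]],[0,[0,0,0],[0,0,0]]]'
```

```text
time: 4.82
position: [0.4734, 0.1802, 0.0416]
tool_rot: [-0.071, 0.696, 0.077, 0.711]
ft_force: [-1.0, -1.2, 1.8]
grip_width: 0.0002
```

```bash
python3 -m inch '[[0,[4,0,0],[0,0,0]],[0,[2,0,0],[0,0,0]]]'
```

```text
time: 5.08
position: [0.4737, 0.1803, 0.0389]
tool_rot: [-0.071, 0.695, 0.077, 0.712]
ft_force: [-2.3, -0.8, 9.4]
grip_width: 0.0008
```

```bash
python3 -m inch '[[0,[-10,0,-15],[0,0,0]],[0,[-10,0,-45],[0,0,0]],[0,[-20,0,-40],[0,0,0]],[0,[-50,0,0],[0,0,0]],[0,[-50,0,0],[0,0,0]],[0,[-50,0,0],[0,0,0]],[0,[0,0,0],[0,0,0]],[0,[0,0,0],[0,0,0]],[0,[0,0,0],[0,0,0]],[0,[0,0,0],[0,0,0]]]'
python3 - <<'E'
from h import *
im=snap('scene');cv2.imwrite('pics/s2.png',cv2.resize(im[90:310,120:400],None,fx=2.5,fy=2.5,interpolation=cv2.INTER_CUBIC)[:,:,::-1])
E
```

```text
time: 6.32
position: [0.358, 0.1556, 0.2281]
tool_rot: [-0.071, 0.699, 0.077, 0.707]
ft_force: [-0.2, 0.0, 0.2]
grip_width: 0.0004
```

View pics/s2.png

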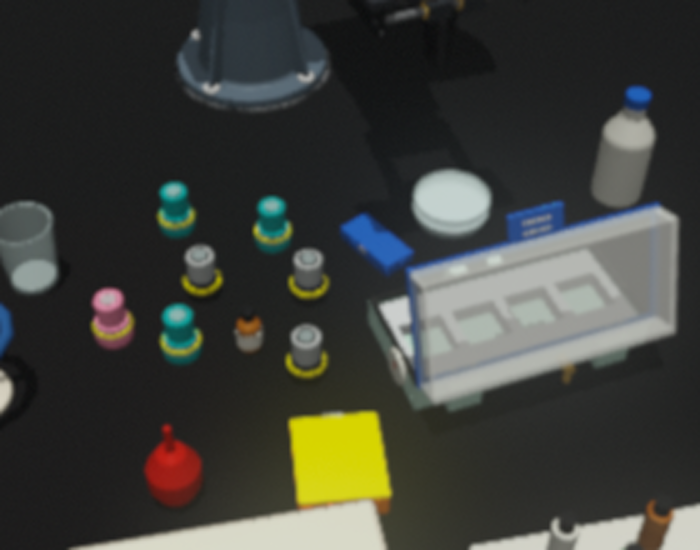

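The lid is open, with the tab at (535,222) pointing up. Three steel eyepieces remain at crop px (200,265), (308,272) and (306,348).

```bash
cat >> h.py <<'E'
def go(target,yaw=.163):
    """shift in tool mm and turn rotvec deg to pose with tool x down, tool y at yaw from world y"""
    o=get_obs();c,s=np.cos(yaw),np.sin(yaw)
    D=np.array([[0,-s,c],[0,c,s],[-1,0,0]])
    Rn=R.from_quat(o['tool_rot']);rv=(Rn.inv()*R.from_matrix(D)).as_rotvec(degrees=True)
    print('shift',tool(target).round(1),'turn',rv.round(1),'pos',np.array(o['position']).round(4),'w',round(o['grip_width']*1000,1),'f',np.array(o['ft_force']).round(1),'t',o['time'])
E
python3 -c "
from h import *
go([.458,-.005,.16])
print('pocket1',atz('top',(222,194),.008),[.553+.162*.093,.194-.987*.093])"
```

```text
shift [  67.7 -178.3   63.6] turn [ 2.7  0.7 -0.4] pos [0.358 0.156 0.228] w 0.5 f [ 0.3  0.3 -0.1] t 6.375
pocket1 [0.566 0.115 0.008] [0.5680660000000001, 0.10220900000000001]
```

```bash
python3 -m inch '[[60,[0,-45,16],[2.7,0.7,-0.4]],[60,[0,-45,16],[0,0,0]],[60,[0,-45,16],[0,0,0]],[60,[20,-45,16],[0,0,0]],[60,[40,0,0],[0,0,0]],[60,[0,0,0],[0,0,0]]]' 25
python3 - <<'E'
from h import *
go([.458,-.005,.16])
p=imaging.camera_params('wrist');snap('wrist','w2.png')
for d in imaging.tip_of('wrist','eyepiece1'): print(np.round(d['pixel']),round(d['confidence'],2),atz('wrist',d['pixel'],0,p))
for X in([.569,-.028,0],[.458,-.005,0],[.431,-.12,0]):print(proj('wrist',X,p))
E
```

```text
time: 7.12
position: [0.4546, -0.0159, 0.162]
tool_rot: [-0.057, 0.707, 0.058, 0.702]
ft_force: [-0.3, -0.4, 0.1]
grip_width: 0.0523
shift [ 2.  10.2  5.1] turn [ 0.  -0.4 -0.1] pos [ 0.455 -0.016  0.162] w 52.3 f [-0.3 -0.4  0.1] t 7.125
[171. 145.] 0.93 [ 0.429 -0.115  0.   ]
[134. 210.] 0.8 [ 0.513 -0.154  0.   ]
[257. 101.] 0.77 [ 0.368 -0.029  0.   ]
[229. 268.] 0.67 [ 0.568 -0.029  0.   ]
[266. 184.] 0.65 [ 0.457 -0.004  0.   ]
[ 87. 176.] 0.63 [ 0.481 -0.223  0.   ]
[230.409 269.342]
[264.588 185.18 ]
[166.886 145.789]
```

View pics/w2.png

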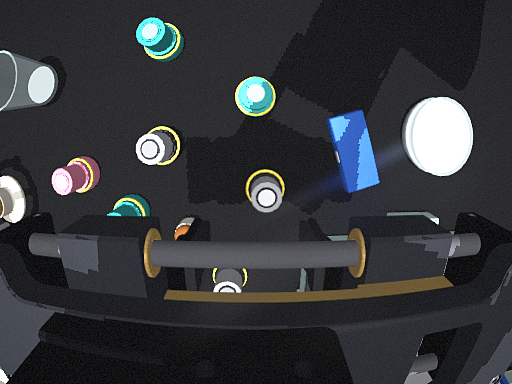

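The steel eyepiece B is at (265,190) with a grey tube, which confirms the choice. Turquoise is at (255,95) and (130,207), pink at (75,175).

```bash
python3 -m inch '[[60,[0,10.5,5],[0,0,0]],[60,[0,0,0],[0,0,0]],[60,[45,0,0],[0,0,0]],[60,[30,0,0],[0,0,0]],[60,[0,0,0],[0,0,0]]]' 25
python3 -c "
from h import *
go([.458,-.0045,.031])"
```

```text
time: 7.85
position: [0.4659, -0.0023, 0.0941]
tool_rot: [-0.063, 0.699, 0.058, 0.71]
ft_force: [0.2, 0.7, 0.8]
grip_width: 0.0602
shift [63.  -0.3 -9.1] turn [0.4 0.8 0.4] pos [ 0.466 -0.002  0.094] w 60.2 f [0.2 0.7 0.8] t 7.85
```

```bash
python3 -m inch '[[60,[15,0,-9],[0.4,0.8,0.4]],[60,[20,0,0],[0,0,0]],[60,[20,0,0],[0,0,0]],[60,[5,0,0],[0,0,0]],[60,[0,0,0],[0,0,0]]]' 25
python3 -c "
from h import *
go([.458,-.0045,.031])"
```

```text
time: 8.48
position: [0.4592, -0.0044, 0.036]
tool_rot: [-0.059, 0.702, 0.057, 0.707]
ft_force: [0.6, 0.0, -0.3]
grip_width: 0.0599
shift [ 5.   0.1 -1.2] turn [0.1 0.4 0.2] pos [ 0.459 -0.004  0.036] w 59.9 f [ 0.6  0.  -0.3] t 8.475
```

```bash
python3 -m inch '[[60,[5,0,-1],[0,0,0]],[20,[0,0,0],[0,0,0]],[20,[0,0,0],[0,0,0]],[20,[0,0,0],[0,0,0]],[20,[0,0,0],[0,0,0]],[20,[-40,0,0],[0,0,0]],[20,[-40,0,0],[0,0,0]],[20,[-40,0,0],[0,0,0]],[20,[0,0,0],[0,0,0]]]' 30
python3 -c "
from h import *
go([.548,.2246,.14])"
```

```text
time: 9.6
position: [0.4572, -0.0043, 0.1544]
tool_rot: [-0.059, 0.703, 0.057, 0.707]
ft_force: [0.7, -0.7, -2.0]
grip_width: 0.0292
shift [ 14.5 211.  127. ] turn [0.1 0.3 0.2] pos [ 0.457 -0.004  0.154] w 29.2 f [ 0.7 -0.7 -2. ] t 9.6
```

```bash
python3 -m inch '[[20,[0,50,30],[0,0,0]],[20,[0,50,30],[0,0,0]],[20,[0,50,30],[0,0,0]],[20,[0,50,30],[0,0,0]],[20,[0,10,6],[0,0,0]],[20,[0,0,0],[0,0,0]]]' 30
python3 - <<'E'
from h import *
go([.548,.2246,.14])
p=imaging.camera_params('wrist');snap('wrist','w3.png')
for n in ('pocket1','drybox','lid_tab','lid_hinge'):
  for d in imaging.tip_of('wrist',n): print(n,np.round(d['pixel']),round(d['confidence'],2),atz('wrist',d['pixel'],.008 if 'po' in n else .0,p))
for k in(-93,-31,31,93):print(proj('wrist',[.553-.162*k/1000,.194+.987*k/1000,.008],p))
E
```

```text
time: 10.35
position: [0.5461, 0.2273, 0.1454]
tool_rot: [-0.058, 0.707, 0.055, 0.703]
ft_force: [0.4, 0.8, -2.1]
grip_width: 0.0293
shift [ 5.4 -2.9  1.4] turn [-0.2 -0.4  0.2] pos [0.546 0.227 0.145] w 29.3 f [ 0.4  0.8 -2.1] t 10.35
pocket1 [191. 190.] 0.93 [0.561 0.16  0.008]
pocket1 [139. 190.] 0.87 [0.571 0.102 0.008]
pocket1 [312. 185.] 0.87 [0.536 0.284 0.008]
pocket1 [252. 189.] 0.63 [0.55  0.224 0.008]
drybox [227. 185.] 0.69 [0.552 0.197 0.   ]
lid_hinge [220. 260.] 0.85 [0.641 0.2   0.   ]
lid_hinge [139. 187.] 0.65 [0.57  0.099 0.   ]
[139.341 187.35 ]
[194.135 187.092]
[253.481 186.962]
[313.016 186.986]
```

View pics/w3.png

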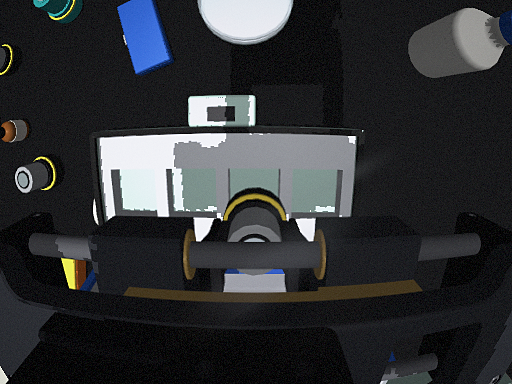

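Eyepiece B is held over pocket 3. The pocket floors show at (140,190), (192,190), (252,188) and (312,187), matching the model to about 2 mm.

```bash
python3 -m inch '[[20,[10,-3,3.5],[-0.2,-0.4,0.2]],[20,[20,0,0],[0,0,0]],[20,[20,0,0],[0,0,0]],[20,[10,0,0],[0,0,0]],[20,[0,0,0],[0,0,0]]]' 30
python3 -c "
from h import *
go([.550,.2237,.040])"
```

```text
time: 11.22
position: [0.5521, 0.2184, 0.085]
tool_rot: [-0.055, 0.703, 0.054, 0.707]
ft_force: [-0.1, 0.8, -1.9]
grip_width: 0.0292
shift [45.   5.5 -1.4] turn [-0.5  0.3  0. ] pos [0.552 0.218 0.085] w 29.2 f [-0.1  0.8 -1.9] t 11.225
```

```bash
python3 -m inch '[[20,[5,5.5,-1.4],[-0.5,0.3,0]],[20,[0,0,0],[0,0,0]],[20,[8,0,0],[0,0,0]],[20,[8,0,0],[0,0,0]],[20,[0,0,0],[0,0,0]]]' 30
python3 -c "
from h import *
go([.550,.2237,.040])"
```

```text
time: 11.85
position: [0.551, 0.2244, 0.0643]
tool_rot: [-0.058, 0.704, 0.058, 0.706]
ft_force: [0.3, -0.4, -0.7]
grip_width: 0.0294
shift [24.3 -0.5 -1.1] turn [0.1 0.2 0. ] pos [0.551 0.224 0.064] w 29.4 f [ 0.3 -0.4 -0.7] t 11.85
```

```bash
python3 -m inch '[[20,[8,-0.5,-1],[0,0,0]],[20,[8,0,0],[0,0,0]],[20,[7,0,0],[0,0,0]],[20,[0,0,0],[0,0,0]]]' 30
python3 -c "
from h import *
go([.550,.2237,.040])"
```

```text
time: 12.35
position: [0.5504, 0.2239, 0.0402]
tool_rot: [-0.058, 0.704, 0.058, 0.706]
ft_force: [-0.6, 0.1, 4.1]
grip_width: 0.0289
shift [ 0.2 -0.2 -0.5] turn [0.  0.2 0. ] pos [0.55  0.224 0.04 ] w 28.9 f [-0.6  0.1  4.1] t 12.35
```

```bash
python3 -m inch '[[42,[0,0,0],[0,0,0]],[42,[0,0,0],[0,0,0]],[42,[-20,0,0],[0,0,0]],[42,[-40,0,0],[0,0,0]],[42,[-50,0,0],[0,0,0]],[60,[0,-50,-20],[0,0,0]],[60,[0,-50,-25],[0,0,0]],[60,[0,-50,-25],[0,0,0]],[60,[0,-50,-25],[0,0,0]],[60,[0,-50,-25],[0,0,0]],[60,[0,0,0],[0,0,0]]]' 30
python3 - <<'E'
from h import *
p=imaging.camera_params('wrist');snap('wrist','w4.png')
for d in imaging.tip_of('wrist','eyepiece1'): print(np.round(d['pixel']),round(d['confidence'],2),atz('wrist',d['pixel'],0,p))
go([.430,-.117,.1])
E
```

```text
time: 13.72
position: [0.4751, -0.0502, 0.1538]
tool_rot: [-0.06, 0.7, 0.058, 0.709]
ft_force: [0.3, -0.1, 0.2]
grip_width: 0.0596
[261. 258.] 0.97 [ 0.567 -0.029  0.   ]
[291.  84.] 0.93 [ 0.368 -0.032  0.   ]
[164. 196.] 0.81 [ 0.511 -0.15   0.   ]
[108. 159.] 0.76 [ 0.478 -0.224  0.   ]
[199.  23.] 0.72 [ 0.316 -0.139  0.   ]
[199. 129.] 0.71 [ 0.431 -0.119  0.   ]
shift [ 53.2 -60.7 -57.6] turn [0.4 0.8 0.2] pos [ 0.476 -0.047  0.154] w 60.3 f [ 0.5 -1.1  0.5] t 13.825
```

```bash
python3 -m inch '[[60,[0,-31,-29],[0.4,0.8,0.2]],[60,[0,-31,-29],[0,0,0]],[60,[0,0,0],[0,0,0]],[60,[25,0,0],[0,0,0]],[60,[25,0,0],[0,0,0]],[60,[0,0,0],[0,0,0]]]' 30
python3 -c "
from h import *
go([.430,-.118,.031])"
```

```text
time: 14.58
position: [0.4343, -0.1114, 0.1032]
tool_rot: [-0.063, 0.702, 0.062, 0.706]
ft_force: [-0.2, 0.5, 0.1]
grip_width: 0.0601
shift [72.2 -5.6 -5.8] turn [0.8 0.3 0.1] pos [ 0.434 -0.111  0.103] w 60.1 f [-0.2  0.5  0.1] t 14.575
```

```bash
python3 -m inch '[[60,[15,-5.6,-5.8],[0.8,0.3,0.1]],[60,[0,0,0],[0,0,0]],[60,[20,0,0],[0,0,0]],[60,[20,0,0],[0,0,0]],[60,[10,0,0],[0,0,0]],[60,[0,0,0],[0,0,0]]]' 30
python3 -c "
from h import *
go([.430,-.118,.031])"
```

```text
time: 15.32
position: [0.437, -0.1149, 0.0419]
tool_rot: [-0.063, 0.701, 0.059, 0.708]
ft_force: [0.4, -0.0, 0.9]
grip_width: 0.06
shift [10.8 -1.8 -7.6] turn [0.6 0.6 0.4] pos [ 0.437 -0.115  0.042] w 60.0 f [ 0.4 -0.   0.9] t 15.325
```

```bash
python3 -m inch '[[60,[0,-1.8,-7.6],[0.6,0.6,0.4]],[60,[5,0,0],[0,0,0]],[60,[5,0,0],[0,0,0]],[60,[0,0,0],[0,0,0]]]' 30
python3 -c "
from h import *
go([.430,-.118,.031])"
```

```text
time: 15.82
position: [0.4305, -0.1187, 0.033]
tool_rot: [-0.057, 0.704, 0.057, 0.706]
ft_force: [0.2, -0.5, 0.2]
grip_width: 0.0597
shift [ 2.   0.8 -0.4] turn [-0.1  0.1  0.1] pos [ 0.43  -0.119  0.033] w 59.7 f [ 0.2 -0.5  0.2] t 15.825
```

```bash
python3 -m inch '[[20,[2,0,0],[0,0,0]],[20,[0,0,0],[0,0,0]],[20,[0,0,0],[0,0,0]],[20,[0,0,0],[0,0,0]],[20,[-40,0,0],[0,0,0]],[20,[-50,0,0],[0,0,0]],[20,[-30,0,0],[0,0,0]],[20,[0,0,0],[0,0,0]]]' 30
python3 -c "
from h import *
go([.5595,.163,.14])"
```

```text
time: 16.82
position: [0.4297, -0.1183, 0.1528]
tool_rot: [-0.057, 0.705, 0.057, 0.705]
ft_force: [0.0, 0.5, -1.2]
grip_width: 0.0292
shift [ 13.  256.8 173.3] turn [-0.1 -0.  -0.1] pos [ 0.43  -0.118  0.153] w 29.2 f [ 0.   0.5 -1.2] t 16.825
```

```bash
python3 -m inch '[[20,[0,43,29],[0,0,0]],[20,[0,43,29],[0,0,0]],[20,[0,43,29],[0,0,0]],[20,[0,43,29],[0,0,0]],[20,[0,43,29],[0,0,0]],[20,[0,41,28],[0,0,0]],[20,[0,0,0],[0,0,0]],[20,[0,0,0],[0,0,0]]]' 30
python3 -c "
from h import *
go([.5595,.163,.040])"
```

```text
time: 17.82
position: [0.5578, 0.1689, 0.1397]
tool_rot: [-0.055, 0.712, 0.056, 0.698]
ft_force: [0.2, -0.6, -1.8]
grip_width: 0.0293
shift [99.6 -6.4  2.6] turn [-0.3 -1.1 -0.2] pos [0.558 0.169 0.14 ] w 29.3 f [ 0.2 -0.6 -1.8] t 17.825
```

```bash
python3 -m inch '[[20,[20,-6.4,2.6],[-0.3,-1.1,-0.2]],[20,[20,0,0],[0,0,0]],[20,[10,0,0],[0,0,0]],[20,[0,0,0],[0,0,0]],[20,[0,0,0],[0,0,0]]]' 30
python3 - <<'E'
from h import *
go([.5595,.163,.040])
p=imaging.camera_params('wrist');im=snap('wrist','w5.png')
for n in ('pocket1','eyepiece1'):
  for d in imaging.tip_of('wrist',n): print(n,np.round(d['pixel']),round(d['confidence'],2),atz('wrist',d['pixel'],.008 if 'po' in n else .008,p))
E
```

```text
time: 18.45
position: [0.5578, 0.1577, 0.0864]
tool_rot: [-0.056, 0.707, 0.055, 0.703]
ft_force: [0.3, -0.1, -0.8]
grip_width: 0.0292
shift [46.4  5.   2.7] turn [-0.4 -0.3  0. ] pos [0.558 0.158 0.086] w 29.2 f [ 0.3 -0.1 -0.8] t 18.45
pocket1 [189. 200.] 0.97 [0.566 0.101 0.008]
pocket1 [260. 203.] 0.74 [0.559 0.161 0.008]
pocket1 [398. 201.] 0.61 [0.538 0.285 0.008]
eyepiece1 [257. 213.] 0.86 [0.568 0.16  0.008]
eyepiece1 [ 68. 179.] 0.75 [ 0.566 -0.022  0.008]
eyepiece1 [334. 198.] 0.73 [0.545 0.223 0.008]
```

View pics/w5.png

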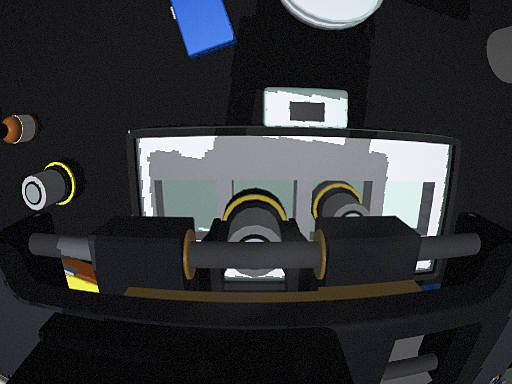

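B stands in pocket 3 at (340,200). C is held upright over pocket 2 at (258,215).

```bash
python3 -m inch '[[20,[5,5,2],[-0.4,-0.3,0]],[20,[0,0,0],[0,0,0]],[20,[8,0,0],[0,0,0]],[20,[8,0,0],[0,0,0]],[20,[0,0,0],[0,0,0]]]' 30
python3 -c "
from h import *
go([.5595,.1625,.040])"
```

```text
time: 19.23
position: [0.5597, 0.1642, 0.0649]
tool_rot: [-0.059, 0.704, 0.058, 0.706]
ft_force: [-0.3, 0.2, -0.9]
grip_width: 0.029
shift [24.9 -1.7 -0.6] turn [0.1 0.2 0.1] pos [0.56  0.164 0.065] w 29.0 f [-0.3  0.2 -0.9] t 19.225
```

```bash
python3 -m inch '[[20,[8,-1.5,-0.5],[0,0,0]],[20,[8,0,0],[0,0,0]],[20,[7,0,0],[0,0,0]],[20,[0,0,0],[0,0,0]]]' 30
python3 -c "
from h import *
go([.5595,.1625,.040])"
```

```text
time: 19.73
position: [0.5594, 0.1623, 0.0398]
tool_rot: [-0.059, 0.704, 0.058, 0.705]
ft_force: [-0.1, 0.3, -1.0]
grip_width: 0.029
shift [-0.2  0.1  0.1] turn [0.1 0.1 0.1] pos [0.559 0.162 0.04 ] w 29.0 f [-0.1  0.3 -1. ] t 19.725
```

```bash
python3 -m inch '[[20,[1,0,0],[0,0,0]],[42,[0,0,0],[0,0,0]],[42,[0,0,0],[0,0,0]],[42,[-20,0,0],[0,0,0]],[42,[-40,0,0],[0,0,0]],[42,[-50,0,0],[0,0,0]],[60,[0,-45,-14],[0,0,0]],[60,[0,-45,-14],[0,0,0]],[60,[0,-45,-14],[0,0,0]],[60,[0,-40,0],[0,0,0]],[60,[0,0,0],[0,0,0]]]' 30
python3 - <<'E'
from h import *
p=imaging.camera_params('wrist');snap('wrist','w6.png')
for d in imaging.tip_of('wrist','eyepiece1'): print(np.round(d['pixel']),round(d['confidence'],2),atz('wrist',d['pixel'],0,p))
go([.568,-.029,.1])
E
```

```text
time: 21.1
position: [0.5497, -0.0213, 0.1565]
tool_rot: [-0.061, 0.7, 0.058, 0.709]
ft_force: [-0.2, 1.1, 0.0]
grip_width: 0.0595
[405. 212.] 0.82 [0.559 0.166 0.   ]
[95. 94.] 0.78 [ 0.48  -0.223  0.   ]
[278.  14.] 0.64 [ 0.367 -0.03   0.   ]
[445. 212.] 0.63 [0.549 0.23  0.   ]
[246. 193.] 0.61 [ 0.567 -0.03   0.   ]
[146. 131.] 0.6 [ 0.516 -0.151  0.   ]
[405. 216.] 0.5 [0.564 0.167 0.   ]
shift [ 56.3 -13.4  17. ] turn [0.5 0.6 0.1] pos [ 0.548 -0.019  0.156] w 59.8 f [ 0.6  0.4 -0.8] t 21.2
```

```bash
python3 -m inch '[[60,[0,-12,17],[0.5,0.6,0.1]],[60,[0,0,0],[0,0,0]],[60,[25,0,0],[0,0,0]],[60,[25,0,0],[0,0,0]],[60,[0,0,0],[0,0,0]]]' 30
python3 -c "
from h import *
go([.568,-.029,.031])"
```

```text
time: 21.82
position: [0.5627, -0.0196, 0.1053]
tool_rot: [-0.059, 0.706, 0.061, 0.703]
ft_force: [0.1, -0.1, 0.7]
grip_width: 0.0602
shift [ 74.3 -10.5   4. ] turn [ 0.4 -0.3 -0.2] pos [ 0.563 -0.02   0.105] w 60.2 f [ 0.1 -0.1  0.7] t 21.825
```

```bash
python3 -m inch '[[60,[10,-10,4],[0.4,-0.3,-0.2]],[60,[0,0,0],[0,0,0]],[60,[20,0,0],[0,0,0]],[60,[15,0,0],[0,0,0]],[60,[0,0,0],[0,0,0]]]' 30
python3 -c "
from h import *
go([.568,-.029,.031])"
```

```text
time: 22.45
position: [0.5705, -0.0287, 0.062]
tool_rot: [-0.059, 0.703, 0.057, 0.707]
ft_force: [-0.4, -0.3, -0.1]
grip_width: 0.0597
shift [31.   0.2 -2.7] turn [0.1 0.3 0.1] pos [ 0.571 -0.029  0.062] w 59.7 f [-0.4 -0.3 -0.1] t 22.45
```

```bash
python3 -m inch '[[60,[15,0,-2.5],[0,0,0]],[60,[15,0,0],[0,0,0]],[60,[0,0,0],[0,0,0]],[20,[0,0,0],[0,0,0]],[20,[0,0,0],[0,0,0]],[20,[0,0,0],[0,0,0]],[20,[0,0,0],[0,0,0]],[20,[-40,0,0],[0,0,0]],[20,[-50,0,0],[0,0,0]],[20,[-25,0,0],[0,0,0]],[20,[0,0,0],[0,0,0]]]' 30
python3 -c "
from h import *
go([.569,.1015,.040])"
```

```text
time: 23.82
position: [0.5674, -0.0291, 0.1484]
tool_rot: [-0.059, 0.703, 0.057, 0.707]
ft_force: [-0.4, -0.2, -1.7]
grip_width: 0.0293
shift [108.2 128.8  22.3] turn [0.1 0.3 0.1] pos [ 0.567 -0.029  0.148] w 29.3 f [-0.4 -0.2 -1.7] t 23.825
```

```bash
python3 -m inch '[[20,[0,43,7],[0,0,0]],[20,[0,43,7],[0,0,0]],[20,[0,42,8],[0,0,0]],[20,[0,0,0],[0,0,0]],[20,[20,0,0],[0,0,0]],[20,[20,0,0],[0,0,0]],[20,[0,0,0],[0,0,0]]]' 30
python3 -c "
from h import *
go([.569,.1015,.040])"
```

```text
time: 24.7
position: [0.5635, 0.1016, 0.0983]
tool_rot: [-0.058, 0.707, 0.056, 0.702]
ft_force: [-0.0, -0.7, -1.0]
grip_width: 0.0294
shift [58.2 -0.9  5.8] turn [-0.1 -0.4  0.1] pos [0.564 0.102 0.098] w 29.4 f [-0.  -0.7 -1. ] t 24.7
```

```bash
python3 -m inch '[[20,[10,-1,5.5],[-0.1,-0.4,0.1]],[20,[0,0,0],[0,0,0]],[20,[12,0,0],[0,0,0]],[20,[12,0,0],[0,0,0]],[20,[0,0,0],[0,0,0]]]' 30
python3 -c "
from h import *
go([.569,.1015,.040])"
```

```text
time: 25.32
position: [0.5704, 0.1001, 0.0626]
tool_rot: [-0.057, 0.704, 0.057, 0.705]
ft_force: [0.1, 0.0, -1.4]
grip_width: 0.0293
shift [22.6  1.7 -1.2] turn [-0.   0.1  0. ] pos [0.57  0.1   0.063] w 29.3 f [ 0.1  0.  -1.4] t 25.325
```

```bash
python3 -m inch '[[20,[8,1.5,-1],[0,0,0]],[20,[8,0,0],[0,0,0]],[20,[6,0,0],[0,0,0]],[20,[0,0,0],[0,0,0]]]' 30
python3 -c "
from h import *
go([.569,.1015,.040])"
```

```text
time: 25.82
position: [0.5695, 0.1017, 0.0393]
tool_rot: [-0.058, 0.704, 0.057, 0.706]
ft_force: [0.1, 0.2, -1.0]
grip_width: 0.0295
shift [-0.7 -0.1 -0.6] turn [-0.   0.2  0. ] pos [0.57  0.102 0.039] w 29.5 f [ 0.1  0.2 -1. ] t 25.825
```

```bash
python3 -m inch '[[20,[1,0,0],[0,0,0]],[42,[0,0,0],[0,0,0]],[42,[0,0,0],[0,0,0]],[42,[-20,0,0],[0,0,0]],[42,[-40,0,0],[0,0,0]],[42,[-50,0,0],[0,0,0]],[42,[-50,15,0],[0,0,0]],[42,[-30,30,-30],[0,0,0]],[42,[-10,35,-45],[0,0,0]],[0,[0,0,0],[0,0,0]],[0,[0,0,0],[0,0,0]]]' 30
python3 - <<'E'
from h import *
go([.55,.18,.2])
P=imaging.camera_params('wrist');w=snap('wrist');s=snap('scene')
for n in ('lid_tab','lid_hinge'):
  for c in('wrist','scene'):
    print(n,c,[(np.round(d['pixel']),round(d['confidence'],2)) for d in imaging.tip_of(c,n)])
for c in('wrist','scene'): print(c,[(np.round(d['box']),round(d['confidence'],2)) for d in imaging.cut_out(c,'eyepiece1')])
a=cv2.resize(s[120:300,150:390],(800,600),interpolation=cv2.INTER_CUBIC)
cv2.imwrite('pics/s3.png',a[:,:,::-1]);cv2.imwrite('pics/w7.png',w[:,:,::-1])
E
```

```text
time: 27.2
position: [0.4825, 0.1697, 0.2465]
tool_rot: [-0.057, 0.701, 0.057, 0.708]
ft_force: [0.5, -0.9, 0.8]
grip_width: 0.0293
shift [47.1 -0.6 67.8] turn [-0.1  0.6  0. ] pos [0.482 0.17  0.246] w 29.3 f [ 0.5 -0.9  0.8] t 27.2
lid_tab wrist [(array([280.,  83.]), 0.39)]
lid_tab scene [(array([350., 199.]), 0.86), (array([334., 218.]), 0.3)]
lid_hinge wrist [(array([265., 271.]), 0.92)]
lid_hinge scene [(array([335., 231.]), 0.83), (array([268., 189.]), 0.63)]
wrist [(array([285., 219.,  30.,  28.]), 0.96), (array([ 47., 159.,  33.,  25.]), 0.95), (array([125.,  64.,  35.,  24.]), 0.9), (array([196., 221.,  24.,  34.]), 0.86), (array([69., 34., 39., 32.]), 0.72), (array([243., 224.,  26.,  38.]), 0.69), (array([ 17., 131.,  34.,  23.]), 0.68)]
scene [(array([289., 223.,  18.,  20.]), 0.67), (array([167., 217.,  18.,  25.]), 0.62), (array([194., 223.,  18.,  24.]), 0.53), (array([229., 180.,  13.,  19.]), 0.51), (array([334., 200.,  11.,   8.]), 0.47), (array([191., 172.,  12.,  22.]), 0.47), (array([312., 209.,   9.,   7.]), 0.42)]
```

View pics/s3.png

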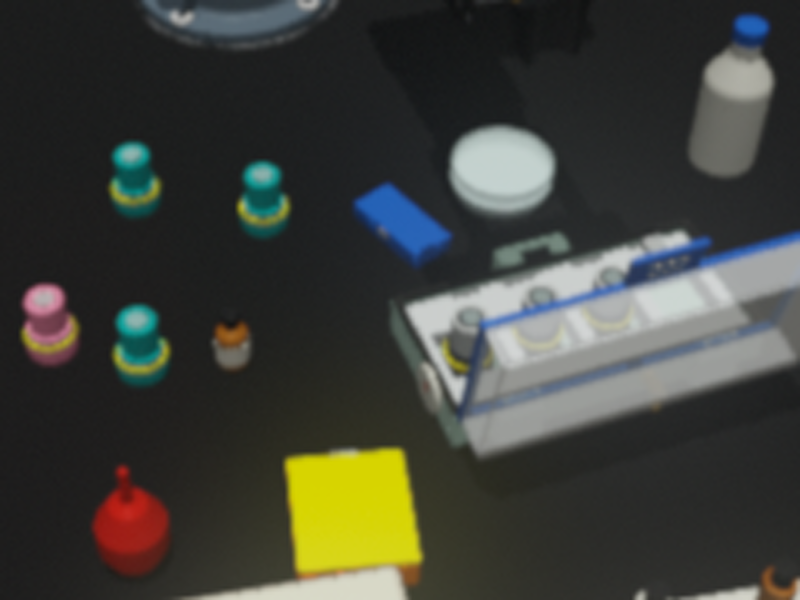

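View pics/w7.png

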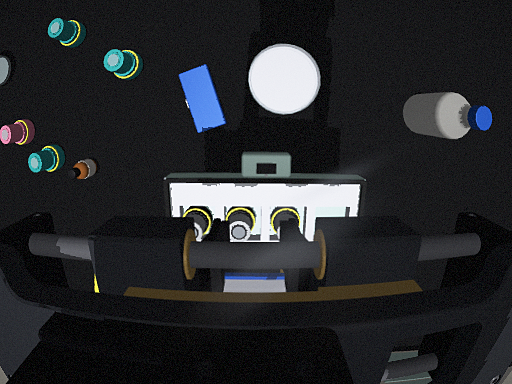

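All three eyepieces stand in pockets 1 to 3, at wrist px (197,220), (242,225) and (286,220). The four look-alikes are untouched. Next comes the lid.

```bash
cat >> h.py <<'E'
def box(x,y,z):
    c,s=np.cos(.163),np.sin(.163);return [.5545+c*x/1e3-s*y/1e3,.1935+s*x/1e3+c*y/1e3,z/1e3]
def arc(t): return 68-155*np.cos(t)+6*np.sin(t)+9.5, 40+155*np.sin(t)+6*np.cos(t)
E
python3 - <<'E'
from h import *
go(box(130,0,280))
for t in np.arange(1.75,-.01,-.125): print(round(t,3),np.round(arc(t),1))
E
```

```text
shift [-33.   12.8 205.5] turn [-0.2  0.4 -0. ] pos [0.482 0.169 0.246] w 1.8 f [-0.5  0.7  0.3] t 27.6
1.75 [111.  191.4]
1.625 [ 91.9 194.4]
1.5 [ 72.5 195. ]
1.375 [ 53.2 193.2]
1.25 [ 34.3 189. ]
1.125 [ 16.1 182.4]
1.0 [ -1.2 173.7]
0.875 [-17.2 162.8]
0.75 [-31.8 150. ]
0.625 [-44.7 135.6]
0.5 [-55.6 119.6]
0.375 [-64.5 102.4]
0.25 [-71.2  84.2]
0.125 [-75.5  65.3]
0.0 [-77.5  46. ]
```

```bash
python3 -m inch '[[0,[-33,0,0],[-0.2,0.4,0]],[0,[0,3,42],[0,0,0]],[0,[0,3,42],[0,0,0]],[0,[0,3,42],[0,0,0]],[0,[0,3,42],[0,0,0]],[0,[0,0,38],[0,0,0]],[0,[0,0,0],[0,0,0]]]' 30
python3 -c "
from h import *
go(box(130,0,192))"
```

```text
time: 28.48
position: [0.6894, 0.2138, 0.2754]
tool_rot: [-0.057, 0.707, 0.057, 0.703]
ft_force: [-0.7, 0.2, 1.0]
grip_width: 0.0005
shift [83.4  1.9 -6. ] turn [-0.2 -0.3 -0. ] pos [0.689 0.214 0.275] w 0.5 f [-0.7  0.2  1. ] t 28.475
```

```bash
python3 -m inch '[[0,[30,2,-6],[-0.2,-0.3,0]],[0,[30,0,0],[0,0,0]],[0,[20,0,0],[0,0,0]],[0,[0,0,0],[0,0,0]]]' 30
python3 -c "
from h import *
go(box(130,0,192))"
```

```text
time: 28.98
position: [0.6797, 0.2137, 0.1923]
tool_rot: [-0.058, 0.706, 0.058, 0.703]
ft_force: [-0.5, -0.4, 0.4]
grip_width: 0.0002
shift [0.3 0.3 3.2] turn [ 0.  -0.3 -0. ] pos [0.68  0.214 0.192] w 0.2 f [-0.5 -0.4  0.4] t 28.975
```

```bash
python3 -m inch '[[0,[0,0,-12],[0,0,0]],[0,[-1,0,-12],[0,0,0]],[0,[-1,0,-12],[0,0,0]],[0,[-1,0,-12],[0,0,0]],[0,[0,0,-12],[0,0,0]]]' 30
python3 -c "
from h import *
go(box(53,0,193))"
```

```text
time: 29.6
position: [0.6204, 0.2038, 0.1997]
tool_rot: [-0.057, 0.703, 0.058, 0.707]
ft_force: [1.7, 0.0, -0.6]
grip_width: 0.0007
shift [  6.6   0.6 -13.8] turn [-0.   0.3 -0. ] pos [0.62  0.204 0.2  ] w 0.7 f [ 1.7  0.  -0.6] t 29.6
```

```bash
python3 -m inch '[[0,[6.5,0,-14],[0,0.2,0]],[0,[2,0,-9.5],[0,0,0]],[0,[2,0,-9.5],[0,0,0]],[0,[3,0,-9],[0,0,0]],[0,[3,0,-9],[0,0,0]]]' 30
python3 -c "
from h import *
go(box(-1.2,0,173.7))"
```

```text
time: 30.22
position: [0.5684, 0.1952, 0.1845]
tool_rot: [-0.057, 0.702, 0.058, 0.707]
ft_force: [1.6, 0.4, 0.3]
grip_width: 0.0007
shift [ 10.7   0.6 -15.3] turn [-0.   0.4 -0. ] pos [0.568 0.195 0.184] w 0.7 f [1.6 0.4 0.3] t 30.225
```

```bash
python3 -m inch '[[0,[5,0,-8],[0,0.3,0]],[0,[6,0,-8],[0,0,0]],[0,[5.5,0,-8],[0,0,0]],[0,[5.5,0,-8],[0,0,0]],[0,[6.5,0,-7.5],[0,0,0]],[0,[6.5,0,-7.5],[0,0,0]]]' 30
python3 -c "
from h import *
go(box(-44.7,0,135.6))"
```

```text
time: 30.98
position: [0.519, 0.1872, 0.1474]
tool_rot: [-0.057, 0.704, 0.058, 0.705]
ft_force: [1.9, 0.6, 1.0]
grip_width: 0.0004
shift [11.8  0.4 -8.6] turn [-0.   0.1 -0. ] pos [0.519 0.187 0.147] w 0.4 f [1.9 0.6 1. ] t 30.975
```

```bash
python3 -m inch '[[0,[6,0,-4.3],[0,0,0]],[0,[6,0,-4.3],[0,0,0]],[0,[8,0,-5.5],[0,0,0]],[0,[8,0,-5.5],[0,0,0]],[0,[8.5,0,-4.5],[0,0,0]],[0,[8.5,0,-4.5],[0,0,0]]]' 30
python3 -c "
from h import *
go(box(-64.5,0,102.4))"
```

```text
time: 31.72
position: [0.4883, 0.1822, 0.0993]
tool_rot: [-0.057, 0.704, 0.058, 0.705]
ft_force: [1.0, 0.1, 0.2]
grip_width: 0.0003
shift [-3.1  0.4  2.6] turn [-0.  0. -0.] pos [0.488 0.182 0.099] w 0.3 f [1.  0.1 0.2] t 31.725
```

```bash
python3 -m inch '[[0,[8,0,-2],[0,0,0]],[0,[8,0,-2.5],[0,0,0]],[0,[8,0,-2],[0,0,0]],[0,[8,0,-1.5],[0,0,0]],[0,[7,0,-1],[0,0,0]]]' 30
python3 -c "
from h import *
go(box(-77.5,0,46))"
```

```text
time: 32.35
position: [0.478, 0.1805, 0.0572]
tool_rot: [-0.057, 0.705, 0.058, 0.704]
ft_force: [0.6, 0.5, 2.9]
grip_width: 0.0009
shift [11.2  0.4  0.1] turn [-0.  -0.1 -0. ] pos [0.478 0.18  0.057] w 0.9 f [0.6 0.5 2.9] t 32.35
```

```bash
python3 -m inch '[[0,[5,0,0],[0,0,0]],[0,[5,0,0],[0,0,0]],[0,[5,0,0],[0,0,0]],[0,[5,0,0],[0,0,0]],[0,[5,0,0],[0,0,0]]]' 30
```

```text
time: 32.98
position: [0.4773, 0.1805, 0.0383]
tool_rot: [-0.058, 0.705, 0.058, 0.704]
ft_force: [-12.4, -2.5, 64.2]
grip_width: 0.0004
```

Hard on the stop. Now I lift straight up and look.

```bash
python3 -m inch '[[0,[-15,0,-3],[0,0,0]],[0,[-40,0,-20],[0,0,0]],[0,[-50,-20,-30],[0,0,0]],[0,[-50,-20,-30],[0,0,0]],[0,[-20,-20,0],[0,0,0]],[0,[0,0,0],[0,0,0]],[0,[0,0,0],[0,0,0]],[0,[0,0,0],[0,0,0]],[0,[0,0,0],[0,0,0]]]' 30
python3 - <<'E'
from h import *
go([.49,-.36,.22])
s=snap('scene');t=snap('top')
a=cv2.resize(s[130:310,60:400],(800,424),interpolation=cv2.INTER_CUBIC)
cv2.imwrite('pics/s4.png',a[:,:,::-1])
for c in ('top','scene'):
  for n in('crank_knob','valve','wheel'): print(c,n,[(np.round(d['pixel'],1),round(d['confidence'],2)) for d in imaging.tip_of(c,n)] if n!='wheel' else [(np.round(d['box'],1),round(d['confidence'],2)) for d in imaging.cut_out(c,n)])
E
```

```text
time: 34.1
position: [0.4024, 0.1072, 0.2163]
tool_rot: [-0.059, 0.705, 0.058, 0.704]
ft_force: [-0.6, 0.4, 0.4]
grip_width: 0.0004
shift [  -3.7 -475.2    9.4] turn [ 0.2 -0.   0. ] pos [0.402 0.107 0.216] w 0.4 f [-0.6  0.4  0.4] t 34.1
top crank_knob [(array([393.6, 218. ]), 0.61), (array([128.6, 262.8]), 0.19), (array([196.2, 199.9]), 0.16)]
top valve [(array([382.1, 203.5]), 0.58)]
top wheel [(array([391. , 200.3,  37.7,  43.7]), 0.98), (array([368.7, 256. ,  27.4,  26.2]), 0.2)]
scene crank_knob [(array([103.7, 205.1]), 0.41)]
scene valve [(array([107.4, 245.2]), 0.77)]
scene wheel [(array([ 99.5, 218.9,  52.9,  48. ]), 0.78), (array([325.6, 213.9, 114.2,  77.8]), 0.73)]
```

View pics/s4.png

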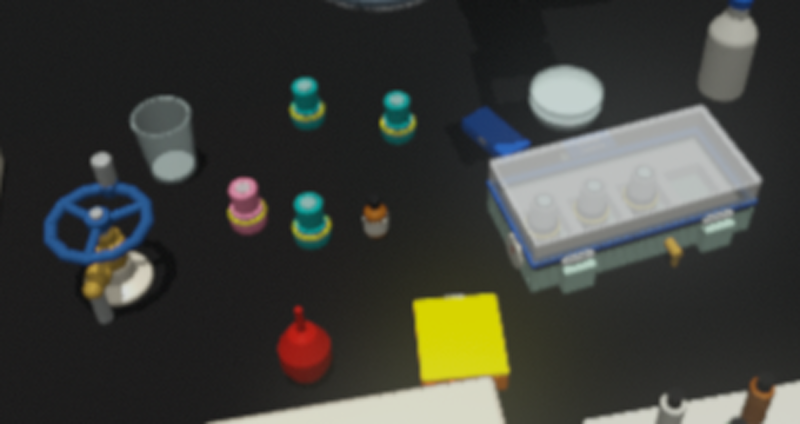

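The lid is shut and holding with the three eyepieces inside at (545,215), (593,200) and (642,187). The valve wheel is at (98,222), its knob at (103,165).

```bash
python3 -m inch '[[50,[0,-52,1],[0,0,0]],[50,[0,-52,1],[0,0,0]],[50,[0,-52,1],[0,0,0]],[50,[0,-52,1],[0,0,0]],[50,[0,-52,1],[0,0,0]],[50,[0,-52,1],[0,0,0]],[50,[0,-52,1],[0,0,0]],[50,[0,-52,1],[0,0,0]],[50,[0,-40,0],[0,0,0]],[50,[0,0,0],[0,0,0]],[50,[0,0,0],[0,0,0]]]' 30
python3 - <<'E'
from h import *
go([.488,-.358,.2]);print(get_obs()['q'])
p=imaging.camera_params('wrist');snap('wrist','w8.png')
for d in imaging.tip_of('wrist','crank_knob'):print(d,atz('wrist',d['pixel'],.122,p))
for d in imaging.tip_of('wrist','valve'):print(d,atz('wrist',d['pixel'],0,p))
for d in imaging.cut_out('wrist','wheel'):print(np.round(d['box']),d['confidence'],atz('wrist',d['box'][:2],.096,p))
E
```

```text
time: 35.88
position: [0.4901, -0.3561, 0.2178]
tool_rot: [-0.06, 0.702, 0.059, 0.707]
ft_force: [0.1, 0.3, 0.5]
grip_width: 0.05
shift [17.8 -1.5 -2.5] turn [0.2 0.4 0.1] pos [ 0.49  -0.356  0.218] w 50.0 f [0.1 0.3 0.5] t 35.875
[-0.815  0.504  1.492  0.005  1.14  -2.555]
{'pixel': [251.1, 189.8], 'confidence': 0.59} [ 0.487 -0.361  0.122]
{'pixel': [240.6, 199.4], 'confidence': 0.7} [ 0.533 -0.369  0.   ]
[237. 224. 110. 102.] 0.64 [ 0.53  -0.369  0.096]
[439. 225.  25.  18.] 0.33 [ 0.498 -0.138  0.096]
```

View pics/w8.png

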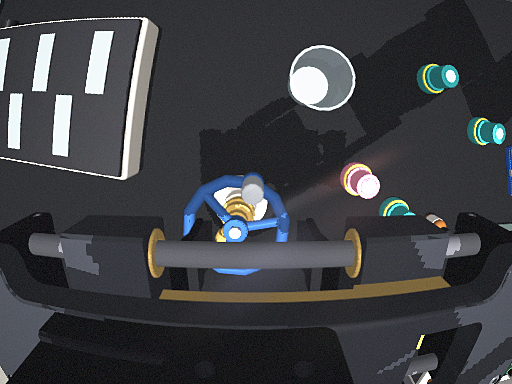

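The knob is at (252,187) and the hub at (235,231), consistent with my estimate. The last joint is near its limit, so I turn the tool before gripping.

```bash
python3 -m inch '[[50,[0,-1,-2],[10.5,0.3,0]],[50,[0,0,0],[10.5,0,0]],[50,[0,0,0],[10.5,0,0]],[50,[0,0,0],[0,0,0]],[50,[25,0,0],[0,0,0]],[50,[25,0,0],[0,0,0]],[50,[0,0,0],[0,0,0]]]' 30
python3 -c "
from h import *
go([.4875,-.359,.112],-.39);print(get_obs()['q'])"
```

```text
time: 36.95
position: [0.4898, -0.351, 0.1697]
tool_rot: [0.132, 0.693, -0.134, 0.696]
ft_force: [-0.6, -0.4, 0.4]
grip_width: 0.0501
shift [57.7 -8.2  0.6] turn [0.7 0.2 0.1] pos [ 0.49  -0.351  0.17 ] w 50.1 f [-0.6 -0.4  0.4] t 36.95
[-0.807  0.559  1.546  0.     1.032 -2.   ]
```

```bash
python3 -m inch '[[50,[8,-8,0.6],[0.7,0.2,0.1]],[50,[0,0,0],[0,0,0]],[50,[20,0,0],[0,0,0]],[50,[20,0,0],[0,0,0]],[50,[10,0,0],[0,0,0]],[50,[0,0,0],[0,0,0]]]' 30
python3 -c "
from h import *
go([.4875,-.359,.112],-.39)"
```

```text
time: 37.7
position: [0.4903, -0.3626, 0.1153]
tool_rot: [0.134, 0.691, -0.138, 0.697]
ft_force: [0.7, 0.7, -0.2]
grip_width: 0.05
shift [ 3.3  2.3 -3.9] turn [0.1 0.6 0.2] pos [ 0.49  -0.363  0.115] w 50.0 f [ 0.7  0.7 -0.2] t 37.7
```

```bash
python3 -m inch '[[50,[1,2,-3.5],[0.1,0.6,0.2]],[50,[0,0,0],[0,0,0]],[5,[0,0,0],[0,0,0]],[5,[0,0,0],[0,0,0]],[5,[0,0,0],[0,0,0]],[5,[0,0,0],[0,0,0]],[5,[0,0,0],[0,0,0]]]' 30
cat >> h.py <<'E'
AX=np.array([.534,-.371])
def crank(n,step,r=.050,z=None):
    o=get_obs();T=R.from_quat(o['tool_rot']).as_matrix();p=np.array(o['position']);d=p[:2]-AX;a=np.arctan2(d[1],d[0])
    print('phase',np.degrees(a).round(1),'r',np.hypot(*d).round(4),'z',p[2].round(4),'f',np.array(o['ft_force']).round(1),'w',o['grip_width'],'q',np.array(o['q']).round(2),'t',o['time'])
    for k in range(n):
        b=a+np.radians(step);q=np.array([*(AX+r*np.array([np.cos(b),np.sin(b)])),z or p[2]])
        print((T.T@(q-p)*1000).round(1).tolist(),end=',');p,a=q,b
    c,s=np.cos(-.39),np.sin(-.39);D=np.array([[0,-s,c],[0,c,s],[-1,0,0]]);print((R.from_matrix(T).inv()*R.from_matrix(D)).as_rotvec(degrees=True).round(1))
E
python3 -c "
from h import *
crank(12,20)"
```

```text
time: 38.58
position: [0.4888, -0.3603, 0.1168]
tool_rot: [0.136, 0.693, -0.138, 0.695]
ft_force: [0.6, -0.4, -1.0]
grip_width: 0.0193
phase 166.7 r 0.0464 z 0.1168 f [ 0.6 -0.4 -1. ] w 0.019265736105427284 q [-0.82  0.64  1.57 -0.    0.93 -2.  ] t 38.575
[0.0, -17.0, 2.1],[0.1, -13.5, 10.9],[0.1, -8.9, 14.9],[0.1, -3.3, 17.0],[0.0, 2.7, 17.2],[0.0, 8.4, 15.2],[0.0, 13.1, 11.4],[-0.0, 16.2, 6.2],[-0.0, 17.4, 0.3],[-0.1, 16.4, -5.7],[-0.1, 13.5, -10.9],[-0.1, 8.9, -14.9],[0.  0.2 0.1]
```

```bash
python3 -m inch '[[5,[0,-15.5,4],[0,0,0]],[5,[0,-13,10],[0,0,0]],[5,[0,-9,14],[0,0,0]],[5,[0,-3.5,16.5],[0,0,0]]]' 30
python3 -c "
from h import *
crank(12,20)"
```

```text
time: 39.08
position: [0.5159, -0.4142, 0.1167]
tool_rot: [0.14, 0.693, -0.135, 0.694]
ft_force: [0.9, 6.6, 3.7]
grip_width: 0.0192
phase -112.8 r 0.0468 z 0.1167 f [0.9 6.6 3.7] w 0.019216734396384577 q [-0.85  0.7   1.42  0.01  1.02 -2.03] t 39.075
[0.0, -0.3, 17.1],[0.1, 8.6, 15.1],[0.1, 13.2, 11.2],[0.1, 16.3, 6.0],[0.1, 17.4, 0.1],[0.1, 16.4, -5.8],[0.1, 13.4, -11.1],[0.0, 8.8, -15.0],[0.0, 3.1, -17.1],[-0.0, -2.9, -17.1],[-0.1, -8.6, -15.1],[-0.1, -13.2, -11.2],[-0.1  0.1 -0.4]
```

```bash
sed -i 's/^AX=.*/AX=np.array([.537,-.368])/' h.py; python3 -m inch '[[5,[0,2.5,16.5],[0,0,0]],[5,[0,8,15],[0,0,0]],[5,[0,13,11.2],[0,0,0]],[5,[0,16.3,6],[0,0,0]],[5,[0,17.4,0],[0,0,0]]]' 30
python3 -c "
from h import *
crank(12,20)"
```

```text
time: 39.7
position: [0.5852, -0.3856, 0.1169]
tool_rot: [0.138, 0.692, -0.139, 0.695]
ft_force: [1.8, -3.5, -1.8]
grip_width: 0.0191
phase -20.0 r 0.0513 z 0.1169 f [ 1.8 -3.5 -1.8] w 0.019117384378382368 q [-0.74  0.74  1.31  0.    1.08 -1.92] t 39.7
[-0.0, 16.9, -5.1],[-0.0, 14.6, -9.4],[-0.1, 10.6, -13.8],[-0.1, 5.2, -16.6],[-0.1, -0.8, -17.3],[-0.1, -6.7, -16.0],[-0.0, -11.8, -12.8],[-0.0, -15.4, -8.0],[-0.0, -17.2, -2.2],[0.0, -16.9, 3.8],[0.0, -14.6, 9.4],[0.1, -10.6, 13.8],[-0.2  0.2  0. ]
```

```bash
python3 -m inch '[[5,[0,16.5,-4.5],[0,0,0]],[5,[0,14.6,-9.4],[0,0,0]],[5,[0,10.6,-13.8],[0,0,0]],[5,[0,5.2,-16.6],[0,0,0]],[5,[0,-0.8,-17.3],[0,0,0]],[5,[0,-6.7,-16],[0,0,0]],[5,[0,-11.8,-12.8],[0,0,0]],[5,[0,-15.4,-8],[0,0,0]]]' 30
python3 -c "
from h import *
crank(12,20)"
```

```text
time: 40.7
position: [0.498, -0.339, 0.117]
tool_rot: [0.127, 0.688, -0.145, 0.7]
ft_force: [9.4, -4.4, -9.4]
grip_width: 0.0192
phase 143.4 r 0.0486 z 0.117 f [ 9.4 -4.4 -9.4] w 0.019184024387127522 q [-0.78  0.62  1.6  -0.01  0.89 -1.95] t 40.7
[0.3, -17.0, -2.7],[0.5, -16.7, 4.6],[0.5, -14.1, 10.1],[0.5, -9.8, 14.3],[0.5, -4.3, 16.8],[0.3, 1.7, 17.3],[0.2, 7.5, 15.7],[0.0, 12.4, 12.2],[-0.2, 15.8, 7.2],[-0.3, 17.3, 1.4],[-0.5, 16.7, -4.6],[-0.5, 14.1, -10.1],[0.2 1.3 1.2]
```

```bash
python3 -m inch '[[5,[0,-17,-2.5],[0.1,0.7,0.6]],[5,[0,-16.7,4],[0.1,0.6,0.6]],[5,[0,-14.1,10],[0,0,0]],[5,[0,-9.8,14.3],[0,0,0]],[5,[0,-4.3,16.8],[0,0,0]],[5,[0,1.7,17.3],[0,0,0]],[5,[0,7.5,15.7],[0,0,0]],[5,[0,12.4,12.2],[0,0,0]],[5,[0,15.8,7.2],[0,0,0]]]' 30
python3 -c "
from h import *
crank(12,20)"
```

```text
time: 41.82
position: [0.5686, -0.4085, 0.1169]
tool_rot: [0.132, 0.698, -0.143, 0.69]
ft_force: [1.9, -6.0, -2.9]
grip_width: 0.019
phase -52.0 r 0.0514 z 0.1169 f [ 1.9 -6.  -2.9] w 0.018993698902308093 q [-0.77  0.75  1.31 -0.02  1.09 -1.94] t 41.825
[-0.4, 17.0, 4.6],[-0.3, 17.4, -0.1],[-0.3, 16.3, -6.1],[-0.2, 13.2, -11.3],[-0.0, 8.6, -15.1],[0.1, 2.9, -17.1],[0.2, -3.1, -17.1],[0.3, -8.8, -15.0],[0.3, -13.4, -11.1],[0.3, -16.4, -5.8],[0.3, -17.4, 0.1],[0.3, -16.3, 6.1],[-0.1 -0.5  1.1]
```

```bash
python3 -m inch '[[5,[0,16.8,4.5],[-0.1,-0.3,0.6]],[5,[0,17.4,0],[0,-0.2,0.5]],[5,[0,16.3,-6.1],[0,0,0]],[5,[0,13.2,-11.3],[0,0,0]],[5,[0,8.6,-15.1],[0,0,0]],[5,[0,2.9,-17.1],[0,0,0]],[5,[0,-3.1,-17.1],[0,0,0]],[5,[0,-8.8,-15],[0,0,0]],[5,[0,-13.4,-11.1],[0,0,0]]]' 30
python3 -c "
from h import *
crank(12,20)"
```

```text
time: 42.95
position: [0.5068, -0.33, 0.117]
tool_rot: [0.127, 0.69, -0.141, 0.699]
ft_force: [5.6, -5.1, -7.3]
grip_width: 0.0194
phase 128.4 r 0.0486 z 0.117 f [ 5.6 -5.1 -7.3] w 0.01937781375292752 q [-0.76  0.63  1.59 -0.01  0.9  -1.94] t 42.95
[0.1, -15.6, -7.1],[0.3, -17.4, 0.1],[0.4, -16.3, 6.0],[0.4, -13.2, 11.2],[0.4, -8.6, 15.1],[0.3, -2.9, 17.1],[0.2, 3.1, 17.1],[0.1, 8.8, 15.0],[-0.0, 13.4, 11.1],[-0.2, 16.3, 5.9],[-0.3, 17.4, -0.1],[-0.4, 16.3, -6.0],[0.5 0.9 0.9]
```

```bash
python3 -m inch '[[5,[0,-15.8,-6.5],[0.3,0.5,0.5]],[5,[0,-17.4,0],[0.2,0.4,0.4]],[5,[0,-16.3,6],[0,0,0]],[5,[0,-13.2,11.2],[0,0,0]],[5,[0,-8.6,15.1],[0,0,0]],[5,[0,-2.9,17.1],[0,0,0]],[5,[0,3.1,17.1],[0,0,0]],[5,[0,8.8,15],[0,0,0]],[5,[0,13.4,11.1],[0,0,0]]]' 30
python3 -c "
from h import *
crank(12,20)"
```

```text
time: 44.08
position: [0.5639, -0.4119, 0.1168]
tool_rot: [0.138, 0.698, -0.138, 0.69]
ft_force: [-2.2, -1.0, 1.3]
grip_width: 0.0194
phase -58.5 r 0.0515 z 0.1168 f [-2.2 -1.   1.3] w 0.019386693920647406 q [-0.79  0.75  1.31 -0.01  1.09 -1.96] t 44.075
[-0.1, 16.5, 6.4],[-0.1, 17.3, 1.8],[0.0, 16.9, -4.2],[0.1, 14.4, -9.7],[0.1, 10.2, -14.0],[0.2, 4.8, -16.7],[0.2, -1.2, -17.3],[0.2, -7.1, -15.9],[0.2, -12.1, -12.5],[0.1, -15.6, -7.6],[0.1, -17.3, -1.8],[-0.0, -16.9, 4.2],[-0.1 -0.6  0.1]
```

```bash
python3 -m inch '[[5,[0,16.5,6],[0,-0.3,0]],[5,[0,17.3,1.8],[0,-0.3,0]],[5,[0,16.9,-4.2],[0,0,0]],[5,[0,14.4,-9.7],[0,0,0]],[5,[0,10.2,-14],[0,0,0]],[5,[0,4.8,-16.7],[0,0,0]],[5,[0,-1.2,-17.3],[0,0,0]],[5,[0,-7.1,-15.9],[0,0,0]],[5,[0,-12.1,-12.5],[0,0,0]]]' 30
python3 -c "
from h import *
crank(12,20)"
```

```text
time: 45.2
position: [0.5113, -0.3268, 0.1169]
tool_rot: [0.126, 0.69, -0.144, 0.698]
ft_force: [5.8, -5.7, -7.5]
grip_width: 0.0192
phase 121.9 r 0.0485 z 0.1169 f [ 5.8 -5.7 -7.5] w 0.01920157685359266 q [-0.74  0.63  1.59 -0.02  0.9  -1.92] t 45.2
[0.2, -14.7, -8.8],[0.4, -17.3, -1.8],[0.5, -16.8, 4.2],[0.5, -14.4, 9.7],[0.5, -10.2, 14.0],[0.4, -4.8, 16.7],[0.3, 1.2, 17.3],[0.1, 7.0, 15.9],[-0.1, 12.0, 12.5],[-0.2, 15.6, 7.6],[-0.4, 17.3, 1.8],[-0.5, 16.8, -4.2],[0.3 0.9 1.3]
```

```bash
python3 -m inch '[[5,[0,-14.9,-8],[0.2,0.5,0.7]],[5,[0,-17.3,-1.8],[0.1,0.4,0.6]],[5,[0,-16.8,4.2],[0,0,0]],[5,[0,-14.4,9.7],[0,0,0]],[5,[0,-10.2,14],[0,0,0]],[5,[0,-4.8,16.7],[0,0,0]],[5,[0,1.2,17.3],[0,0,0]],[5,[0,7,15.9],[0,0,0]]]' 30
python3 -c "
from h import *
crank(10,10)"
```

```text
time: 46.2
position: [0.5419, -0.4191, 0.1168]
tool_rot: [0.139, 0.697, -0.136, 0.69]
ft_force: [-1.8, 0.7, 2.2]
grip_width: 0.0192
phase -84.5 r 0.0513 z 0.1168 f [-1.8  0.7  2.2] w 0.019193636605212748 q [-0.82  0.73  1.35 -0.    1.07 -2.  ] t 46.2
[-0.1, 5.9, 6.7],[-0.1, 5.9, 6.4],[-0.0, 6.9, 5.3],[-0.0, 7.8, 4.0],[-0.0, 8.3, 2.6],[-0.0, 8.6, 1.1],[0.0, 8.7, -0.4],[0.0, 8.5, -1.9],[0.0, 8.0, -3.4],[0.1, 7.3, -4.7],[-0.1 -0.6 -0.1]
```

```bash
python3 -m inch '[[5,[0,5.2,6.4],[0,-0.3,0]],[5,[0,5.9,6.4],[0,-0.3,0]],[5,[0,6.9,5.3],[0,0,0]],[5,[0,7.8,4],[0,0,0]],[5,[0,8.3,2.6],[0,0,0]]]' 30
python3 -c "
from h import *
crank(8,6)"
```

```text
time: 46.82
position: [0.5791, -0.3977, 0.1168]
tool_rot: [0.137, 0.694, -0.138, 0.694]
ft_force: [-2.1, 0.0, 2.0]
grip_width: 0.0195
phase -35.2 r 0.0516 z 0.1168 f [-2.1  0.   2. ] w 0.019469582324077736 q [-0.76  0.75  1.31 -0.    1.09 -1.94] t 46.825
[-0.0, 5.5, -0.6],[-0.0, 5.2, 0.3],[-0.0, 5.2, -0.2],[-0.0, 5.2, -0.7],[-0.0, 5.1, -1.3],[-0.0, 4.9, -1.8],[-0.0, 4.7, -2.3],[-0.0, 4.4, -2.8],[-0.1  0.   0.1]
```

```bash
for i in 1; do python3 -m inch '[[5,[0,5.2,0.2],[0,0,0]],[5,[0,5.2,-0.2],[0,0,0]],[5,[0,5.2,-0.7],[0,0,0]]]' 30; done
python3 -c "
from h import *
crank(8,6)"
```

```text
time: 47.2
position: [0.5863, -0.3824, 0.1168]
tool_rot: [0.136, 0.693, -0.138, 0.695]
ft_force: [-2.4, -9.9, -0.1]
grip_width: 0.0191
phase -16.3 r 0.0513 z 0.1168 f [-2.4 -9.9 -0.1] w 0.019091599969292473 q [-0.74  0.74  1.32 -0.    1.08 -1.92] t 47.2
[-0.0, 5.0, -2.1],[-0.0, 5.1, -1.4],[-0.0, 4.9, -1.9],[-0.0, 4.7, -2.4],[-0.0, 4.4, -2.9],[-0.0, 4.1, -3.3],[-0.0, 3.7, -3.7],[-0.0, 3.3, -4.1],[-0.   0.2  0.2]
```

```bash
python3 -m inch '[[5,[0,5,-2],[0,0,0]],[5,[0,5,-2],[0,0,0]]]' 30
python3 -c "
from h import *
crank(2,6)"
```

```text
time: 47.45
position: [0.5863, -0.3823, 0.117]
tool_rot: [0.128, 0.69, -0.145, 0.697]
ft_force: [-1.2, -13.4, -5.7]
grip_width: 0.019
phase -16.2 r 0.0513 z 0.117 f [ -1.2 -13.4  -5.7] w 0.01904141678222854 q [-0.73  0.74  1.33 -0.02  1.05 -1.9 ] t 47.45
[-0.1, 5.0, -2.2],[-0.1, 5.1, -1.4],[0.1 0.8 1.3]
```

The stop is confirmed: no movement under 13 N, about 1253° after the start. Now I back off a quarter turn.

```bash
sed -i 's/^AX=.*/AX=np.array([.538,-.369])/' h.py; python3 -c "
from h import *
crank(9,-10)"
```

```text
phase -15.4 r 0.0501 z 0.117 f [ -1.2 -13.4  -5.7] w 0.01904141678222854 q [-0.73  0.74  1.33 -0.02  1.05 -1.9 ] t 47.45
[0.2, -8.7, 0.2],[0.2, -8.6, -1.2],[0.1, -8.3, -2.7],[0.1, -7.7, -4.1],[0.1, -6.8, -5.4],[0.0, -5.8, -6.5],[-0.0, -4.6, -7.4],[-0.0, -3.2, -8.1],[-0.1, -1.8, -8.5],[0.1 0.8 1.3]
```

```bash
python3 -m inch '[[5,[0,-8.7,0.2],[0.1,0.4,0.7]],[5,[0,-8.6,-1.2],[0,0.4,0.6]],[5,[0,-8.3,-2.7],[0,0,0]],[5,[0,-7.7,-4.1],[0,0,0]],[5,[0,-6.8,-5.4],[0,0,0]],[5,[0,-5.8,-6.5],[0,0,0]],[5,[0,-4.6,-7.4],[0,0,0]]]' 30
python3 -c "
from h import *
crank(4,-5)"
```

```text
time: 48.32
position: [0.5413, -0.4191, 0.1168]
tool_rot: [0.139, 0.692, -0.135, 0.695]
ft_force: [1.9, 0.1, -0.4]
grip_width: 0.0191
phase -86.2 r 0.0502 z 0.1168 f [ 1.9  0.1 -0.4] w 0.019133654475030303 q [-0.82  0.73  1.36  0.01  1.06 -2.01] t 48.325
[-0.0, -1.6, -4.1],[-0.0, -1.4, -4.1],[-0.0, -1.0, -4.2],[-0.0, -0.7, -4.3],[-0.   0.1 -0.3]
```

Target phase is −105.4°, 19° more.

```bash
python3 -m inch '[[5,[0,-1.6,-4.1],[0,0,0]],[5,[0,-1.3,-4.1],[0,0,0]],[5,[0,-1,-4.2],[0,0,0]],[5,[0,-0.6,-4.1],[0,0,0]],[5,[0,0,0],[0,0,0]]]' 30
python3 -c "
from h import *
crank(2,-2)"
```

```text
time: 48.95
position: [0.5213, -0.4163, 0.1168]
tool_rot: [0.139, 0.693, -0.135, 0.694]
ft_force: [-0.3, -0.1, 0.4]
grip_width: 0.0192
phase -109.4 r 0.0501 z 0.1168 f [-0.3 -0.1  0.4] w 0.01923726163608946 q [-0.84  0.71  1.41  0.01  1.03 -2.03] t 48.95
[0.0, 0.1, -1.8],[0.0, 0.0, -1.7],[-0.  -0.  -0.3]
```

```bash
python3 -m inch '[[5,[0,0,3],[0,0,0]],[5,[0,0,0],[0,0,0]]]' 30
python3 -c "
from h import *
crank(2,-2)"
```

```text
time: 49.2
position: [0.5236, -0.417, 0.1168]
tool_rot: [0.139, 0.694, -0.135, 0.693]
ft_force: [0.9, -0.3, -0.3]
grip_width: 0.0191
phase -106.7 r 0.0502 z 0.1168 f [ 0.9 -0.3 -0.3] w 0.019082421624876337 q [-0.84  0.71  1.4   0.    1.04 -2.02] t 49.2
[0.0, 0.0, -1.8],[0.0, -0.1, -1.7],[ 0.  -0.1 -0.3]
```

```bash
python3 -m inch '[[50,[0,0,0],[0,0,0]],[50,[0,0,0],[0,0,0]],[50,[0,0,0],[0,0,0]],[50,[-30,0,0],[0,0,0]],[50,[-50,0,0],[0,0,0]],[50,[-50,0,0],[0,0,0]],[50,[0,0,-50],[0,0,0]],[50,[0,0,-50],[0,0,0]],[50,[0,0,0],[0,0,0]]]' 30
python3 - <<'E'
from h import *
s=snap('scene');t=snap('top')
print(get_obs()['position'],[np.round(d['pixel']) for d in imaging.tip_of('top','crank_knob')],proj('top',[.5236,-.417,.122]))
a=cv2.resize(s[120:310,50:400],(800,434),interpolation=cv2.INTER_CUBIC)
cv2.imwrite('pics/s5.png',a[:,:,::-1])
E
```

```text
time: 50.32
position: [0.4295, -0.3778, 0.2502]
tool_rot: [0.14, 0.695, -0.134, 0.693]
ft_force: [0.9, -1.2, 1.3]
grip_width: 0.05
[ 0.433 -0.38   0.251] [array([412., 207.])] [411.21  202.832]
```

View pics/s5.png

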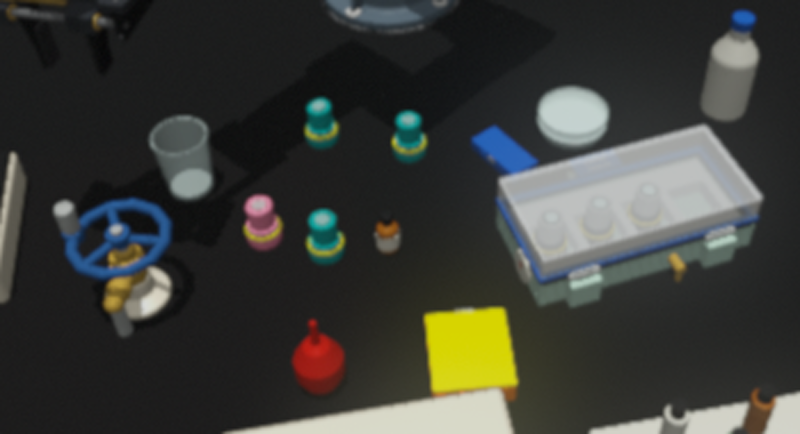

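The lid is shut with three upright eyepieces inside at (550,230), (598,215) and (647,200). The knob is at (65,215), where I released it, and the bystanders are unmoved.

```bash
python3 -c "
from h import *
print(robot.hand_in())"
```

```text
the job is handed in; nothing more can be done
None
```

The job is done and handed in at about 50 s of the 210 s allowed.

- **Lid release:** I pressed the tab and the lid sprang open. That took a second push, because the first eased off before I let go.
- **Eyepieces:** There were three steel ones on the bench. They stand upright, eyecup down, in pockets 1, 2 and 3. The pink and turquoise look-alikes were left alone.
- **Lid lock:** I drew the lid over and pressed it to its stop with about 64 N at the wrist. It has stayed shut since.
- **Valve:** I cranked the wheel about 1253° anticlockwise, until it would not move under about 13 N. The expected travel is 1260°. I then backed it off to about 91°, after first going roughly 3° further and correcting.

The last scene picture showed the lid shut over three upright eyepieces and the other things on the bench apparently where they were. It also showed the crank knob where I let go of it. The knob finder in the top view read about 4 px off the expected spot, which is within its usual error. I saw neither a knocked eyepiece nor a slackened grip.

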